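Unlock and open the honey cabinet

TASK

Open the honey cabinet for the day: take the red-headed key out of the key block, push it fully home in the keyhole on top of the cabinet and turn it a quarter turn clockwise to draw the bolt, then pull the bifold door by its bar handle until both panels are folded well open. Leave the red key turned in the lock, and do not disturb the blue key or the other things on the counter.

Things in the scene. Friction and masses are not known exactly. Their poses are not given: they have to be found in the camera images.
- cabinet: Pine display cabinet, fixed to the counter, 160 mm deep (x), 300 mm wide (y), 200 mm high. Origin at the centre of its underside on the counter; x points to its back, so its front faces -x; z up. Its bifold door covers the whole front and stands 18 mm proud of it; the top board is flush with the door's face. A tall bread crate and a basket of buns stand to its left, a tall poster behind it.
- keyhole (a point): Centre of the keyhole, in the upper face of the square brass lock plate (34 mm) on the cabinet top, 204 mm above the counter (cabinet frame x -45, y -75). Axes as the cabinet's. The slot, 24.5 mm along y and 8.5 mm along x, goes straight through the 10 mm plate; the key's bit reaches the rotor, 22 mm below the plate's face, and is free to turn only when the collar is within 2 mm of the plate.
- lock_rotor (a joint): Angle of the lock rotor: 0 locked, grows as the key turns it clockwise seen from above, stop at 1.57 rad. It turns with about 0.12 N m; the key has about 0.15 rad of play in it. It draws the hidden bolt, which lets the door go at about 1.2 rad.
- door_pivot (a joint): Angle of the hinge-side (left) door panel: 0 shut, grows as its free edge comes out towards -x; stop at 1.35 rad. The leading (right) panel is hinged to its free edge and folds by twice the angle, its far edge running along the track to the left. It stays where it is left and takes about 1 to 2 N at the handle.
- door_hinge (a point): Point on the upright hinge line of the left panel, at the height of the top end of the handle. It is at cabinet frame x -82, y 139 mm. The axes turn with the panel: at 0 they are the cabinet's.
- pull_top (a point): Top end of the handle, an upright round steel bar, 12 mm thick, 120 mm long, on the left panel near the fold; 182 mm above the counter. From the hinge line it is 52 mm to -x and 108 mm to -y in the panel's own axes (as in door_hinge). The bar stands 30 mm clear of the door's face; its top 33 mm are free of its upper post.
- red_key: Cabinet key, steel, 84 mm tall, upright in the block. Origin at the tip, z up. Head: red disc, 44 mm across (y, z), 10 mm thick (x), centre 62 mm above the tip. Bit: 22 mm wide (y), 6 mm thick (x), 16 mm high, its lowest 3 mm tapering to 19 by 3 mm. A 20 mm collar begins 29 mm above the tip; it rests on the lock plate when the key is fully home, on the block at the start. About 70 g.
- red_key_bow (a point): Centre of the red head. Axes as the key's.
- blue_key: Key of another lock with a round blue head, of the same size but with a bit 9.5 mm thick, which does not fit the cabinet. It stands in the other slot of the block, its axes as the red key's.
- key_block: Wooden block, fixed to the counter, 52 mm (x) by 150 mm (y) by 38 mm high, with two slots 33 mm deep, 74 mm apart along y, 37 mm either side of its middle. Origin at the centre of its underside. Either key may be in either slot.
- counter_bell: Silver counter bell with black foot, 84 mm across, 58 mm high. Origin at the centre of its underside.
- tin_0: Tin with a tomato picture, 76 mm across, 58 mm high. Origin at the centre of its underside.
- tin_1: Tin with an olive-green and white label, 76 mm across, 58 mm high. Origin at the centre of its underside.
There are look-alikes about, which are no part of the job. What is meant by the red_key is not white, and is the smaller of those in its own colour.

How it is judged (in metres and radians):
On the way, in this order (a step that is already met when the one before it is completed fails the run):
1. the red key is fully home in the keyhole (z of red_key in the frame of keyhole below -0.0265 m and horizontal distance between red_key and keyhole below 0.004 m and value of joint lock_rotor below 0.5 rad), for 0.2 s.
2. the key has turned the lock about a quarter turn clockwise, the door still shut (value of joint lock_rotor above 1.2 rad and value of joint door_pivot below 0.15 rad and z of red_key in the frame of keyhole below -0.0245 m), for 0.2 s.
3. the bifold door is folded well open (value of joint door_pivot above 0.95 rad), for 0.2 s.
At the end, for the whole second after the job is handed in: The left door panel stands open by more than 0.95 rad (about 55 degrees) with the other folded after it, the lock rotor is turned by more than 1.2 rad (about 70 degrees), and the red key rests in the lock, upright over the keyhole within 5 mm and with its tip more than 24.5 mm below the plate (value of joint door_pivot above 0.95 rad and value of joint lock_rotor above 1.2 rad and z of red_key in the frame of keyhole below -0.0245 m and horizontal distance between red_key and keyhole below 0.005 m and linear speed of red_key below 0.02 m/s); the robot touches nothing.
It fails at once if the blue key is pulled out or knocked about (distance of blue_key from where it was at the start of the episode above 0.012 m).
It fails at once if the bell is pushed away (distance of counter_bell from where it was at the start of the episode above 0.03 m).
It fails at once if a tin is pushed away (distance of any of tin_0, tin_1 from where it was at the start of the episode above 0.03 m).
It also fails if it takes over 72 s, if anything falls off the work surface, if the arm or the gripper's body presses on something with over 40 N, if the wrist force passes 120 N, or if a joint passes its speed limit or range.

ROBOT

A 6-joint arm with a two-finger parallel gripper is mounted at the origin on a cart in front of the work surface, level with it; the furniture and walls round the work are solid. World frame = base frame: x ahead of the robot, y to its left, z up, the work surface at z = 0. Lengths are in mm, angles in degrees, forces in N, time in s.
With the tool pointing down it reaches from about 375 to 925 mm from the base axis. Payload 5.7 kg.
Tool frame: the origin (TCP) lies at the very end of the fingers, on their centre line; the grasp point (between the pads) lies 19 mm behind it; z points along the fingers, y is the line along which they close (so a half turn about z gives the same grasp; the last joint's range is limited). The gripper opens to 85 mm and grips with 20 to 120 N. Pads are 22 mm wide; open, the fingers measure 114 mm over their backs; the gripper's body (76 mm by 85 mm) begins 54 mm behind the grasp point. The pads swing forward as they close: fully open they stand 13 mm farther back than shut.
Start: joints at [-72.714, 20.558, 86.54, -0, 72.909, -6.595], TCP at [242.884, -548.608, 231.267] pointing down, gripper open.
Joint ranges: [-170.27, 170.27], [-57.76, 135], [12.27, 136.19], [-55.21, 235.2], [11.17, 155.16], [-170.74, 170.74]. Speed limits (degrees/s): [136.94, 136.94, 180, 180, 180, 180].

INTERFACE

Orientations are given as a 3x3 rotation matrix whose columns are the frame's x, y, z axes.
In Python, from bench import arm gives the robot as it stands. The module is installed in compiled form; this text tells all that it offers.
- The arm moves only by the tool crank_tcp, called after "Call:" by a JSON object that holds its "api" and its "payload". Schema: {"type":"object","properties":{"steps":{"type":"array","items":{"type":"array","items":{"type":"array","items":{"type":"number"},"minItems":7,"maxItems":7},"minItems":1,"maxItems":10},"minItems":1,"maxItems":1},"only":{"type":"string"},"quiet":{"type":"boolean"},"lines":{"type":"string"}},"required":["steps"],"additionalProperties":false}. steps is a list that holds a single list of rows (three levels of brackets), with 1 to 10 rows, each of 7 numbers: the opening from 0.0 (shut) to 1.0 (fully open), then dx, dy, dz in shares of the most that a row can go, 1 being 50 mm, then a rotation vector rx, ry, rz in parts of the range, where 1.0 means 60 degrees; each row shifts and turns the commanded pose from where the row before left it, along the tool's axes as they then stand; what a row does not reach is not made up. A row lasts 1/10 s, in which the tool goes at most 50 mm and 8.59 degrees, less where a joint would pass 70% of its speed; a pose out of reach is approached as far as the arm can. The fingers move at their own pace and stop on an object; the grip force is fixed at half the most. Time passes only in rows, so rows that do not move let the fingers close. The tool returns the time, the measured TCP pose, the force, the opening and the grip force at its end. only (a regular expression) keeps the lines of the reply that match it, lines (a string "A,B") keeps lines A to B, and quiet returns only ok. Shift and turn numbers lie between -1 and 1, and a call with a number outside is refused. Input that does not fit is refused with a message, and nothing moves.
- arm.get_state(): the state, without advancing time (a new reading comes with each control period).
- arm.grab_frame(name): name is "side" or "top"; returns the picture (480x640x3 uint8, blue, green, red); there is no depth.
- arm.camera_model(name): a dict with "fovy" (degrees; the focal length in pixels is half the picture's height over the tangent of half this angle, whatever the lens; pixels are square), "cx", "cy" (the principal point, pixels), "camera_from_world" (4x4, takes a point from world to camera coordinates). Camera axes: x right, y up, looking along -z (the intrinsics and any distortion apply to the point x, -y, -z); pixel columns grow to the right and rows downward; lengths in mm; the calibration is good to about 2 mm. A picture is of the moment at which its call begins. camera_model takes no time and is no camera call.
- arm.close_job(): hands the job in; it is judged then, once.
The state is a dict: "clock": time; "joints": joint angles; "qd": joint speeds; "joint_efforts": joint torques, N m; "tcp_pos": TCP position; "tool_rot": TCP orientation; "wrist_force": force on the tool from outside, world axes, zero at the start; "torque": the same for the moment, N m; "gripper_width": opening from 0.0 (shut) to 1.0 (fully open); "gripper_force": force on a finger pad.
Only numpy, scipy, OpenCV 4.12 (cv2) and the standard library are available. Lean on these libraries where they do the work, as an engineer would, in place of code of your own. Each camera call takes 0.05 s, during which the arm holds its last target. There are 200 camera calls.

## Working session

There is one attempt and no reset: what is moved stays moved. The work goes in short steps, Python scripts to look and compute and a tool call to move; the robot and the scene stay as the last step left them, time stands still between calls to the robot, and variables do not carry over. Pictures are saved under pics/ and viewed, at most 10 in all, crops included, and the job is handed in when it is done.

```bash
mkdir -p pics; python3 - <<'E'
from bench import arm
import cv2
for n in("side","top"):
    cv2.imwrite(f"pics/{n}0.png",arm.grab_frame(n)); m=arm.camera_model(n); print(n,m)
s=arm.get_state(); print(s["tcp_pos"],s["tool_rot"],s["clock"])
E
```

```text
side {'fovy': 48.993493110907565, 'cx': 322.8911762490469, 'cy': 233.54277731500366, 'camera_from_world': array([[ 9.99713224e-01,  1.18800163e-02,  2.07926779e-02,
        -5.92287955e+02],
       [-2.38600428e-02,  5.68170946e-01,  8.22564572e-01,
        -8.67568825e+01],
       [-2.04171498e-03, -8.22824794e-01,  5.68291466e-01,
        -1.22145275e+03],
       [ 0.00000000e+00,  0.00000000e+00,  0.00000000e+00,
         1.00000000e+00]])}
top {'fovy': 46.173593868798115, 'cx': 318.77539137809407, 'cy': 239.51733684050075, 'camera_from_world': array([[-3.66558503e-03, -9.99945476e-01, -9.77798649e-03,
        -1.08377022e+01],
       [ 9.87993989e-01, -5.13164606e-03,  1.54407075e-01,
        -6.00397182e+02],
       [-1.54448833e-01, -9.09459962e-03,  9.87958929e-01,
        -1.44581314e+03],
       [ 0.00000000e+00,  0.00000000e+00,  0.00000000e+00,
         1.00000000e+00]])}
[ 242.71102759 -548.04526676  230.51017738] [[ 9.14382251e-01  4.04851621e-01 -5.14269015e-04]
 [ 4.04851903e-01 -9.14380819e-01  1.62909236e-03]
 [ 1.89302960e-04 -1.69781593e-03 -9.99998541e-01]] 0.1
```

View pics/side0.png

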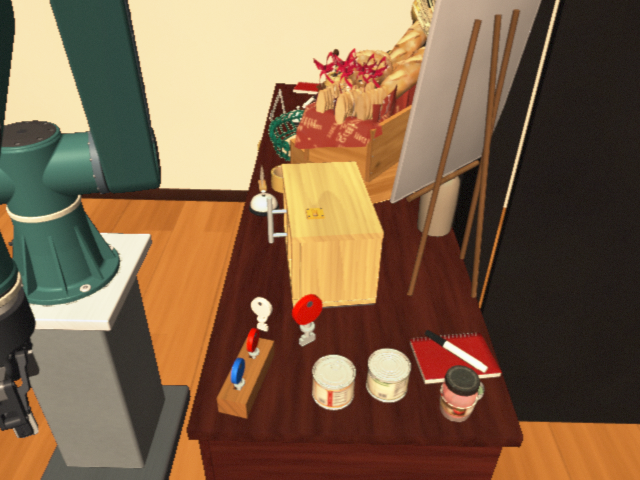

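View pics/top0.png

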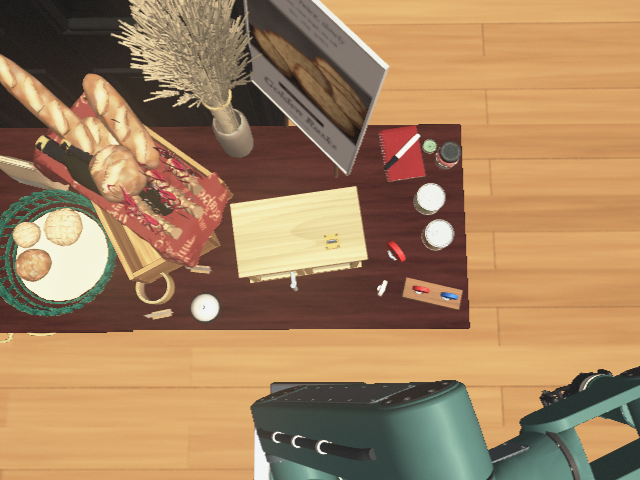

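The pictures show three candidates: a red head in the block (side 253,341; top 421,290), a larger red key lying or standing outside it (side 307,310; top 397,250), and a white key (side 262,310). The smaller red one in the block fits the description. I'll confirm it in an enlarged crop.

```bash
python3 - <<'E'
import cv2,numpy as np
t=cv2.imread("pics/top0.png");s=cv2.imread("pics/side0.png")
def c(im,x,y,w,h,k): return cv2.resize(im[y:y+h,x:x+w],None,fx=k,fy=k,interpolation=cv2.INTER_CUBIC)
# top crop: x370-470 y270-315 x8 ; side crop x215-335? 
a=c(t,370,237,100,75,8)
cv2.imwrite("pics/ct.png",a)
cv2.imwrite("pics/cs.png",c(s,210,285,120,135,4.4))
b=np.zeros((600,800,3),np.uint8)
b[:300,:]=c(t,225,180,160,60,5)[:300,:800]   # unused upper
b=np.vstack([c(t,225,180,160,120,5)])
cv2.imwrite("pics/cc.png",b)
E
```

```text
(no output)
```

View pics/ct.png

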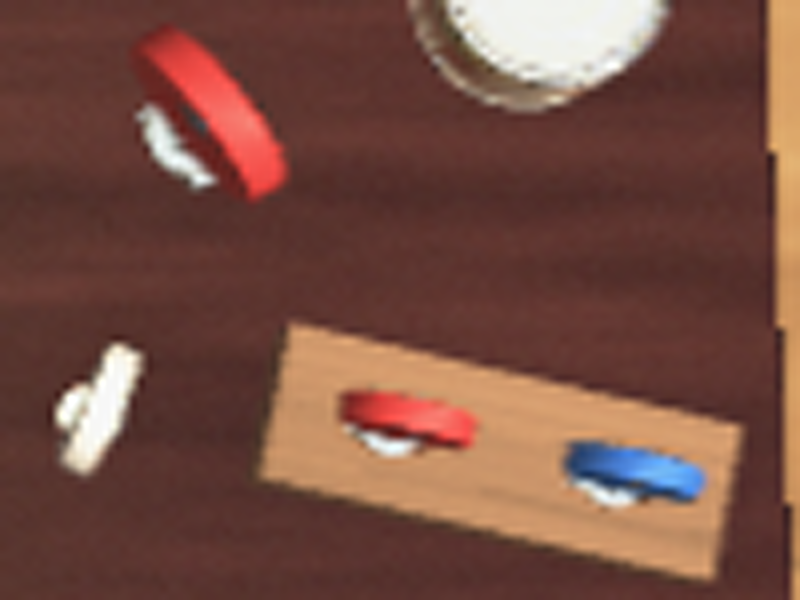

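View pics/cs.png

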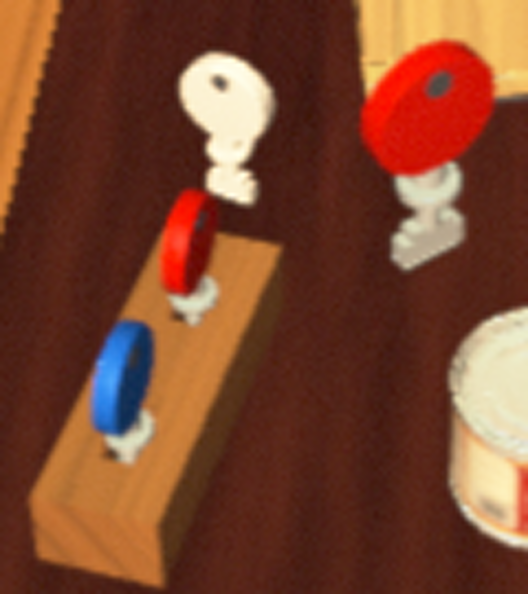

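View pics/cc.png

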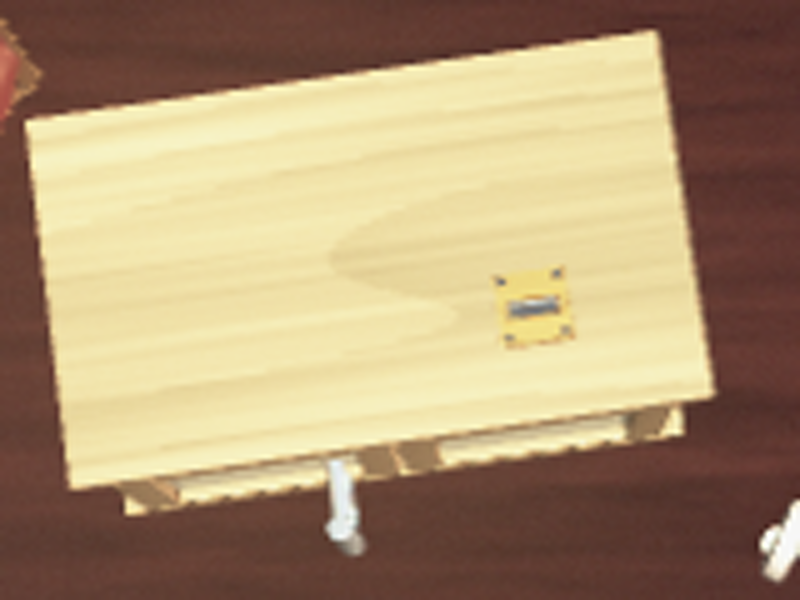

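The crop confirms it. The red key in the block's left slot (top crop 408,415, so picture 421,289) is clearly smaller than the free-standing red one. The blue key is in the right slot, and the lock-plate slot is at top picture (332,241).

Next I'll fit the poses using both cameras.

```bash
cat > h.py <<'E'
from bench import arm
import numpy as np
from scipy.optimize import least_squares
from scipy.spatial.transform import Rotation as R
M={n:arm.camera_model(n) for n in("side","top")}
def proj(n,P):
    m=M[n];P=np.atleast_2d(P);c=P@m["camera_from_world"][:3,:3].T+m["camera_from_world"][:3,3]
    f=240/np.tan(np.radians(m["fovy"])/2)
    return np.c_[m["cx"]+f*c[:,0]/-c[:,2],m["cy"]-f*c[:,1]/-c[:,2]]
def W(p,L):
    a=np.radians(p[2]);c,s=np.cos(a),np.sin(a);L=np.atleast_2d(L).astype(float)
    return np.c_[p[0]+c*L[:,0]-s*L[:,1],p[1]+s*L[:,0]+c*L[:,1],L[:,2]]
def fit(obs,p0):
    f=lambda p:np.concatenate([(proj(n,W(p,L))-uv).ravel() for n,L,uv in obs])
    r=least_squares(f,p0,loss="soft_l1"); return r.x,np.round(r.fun,1)
def toTool(target,psi,s=None):
    s=s or arm.get_state();d=s["tool_rot"].T@(np.array(target)-s["tcp_pos"])
    a=np.radians(psi);T=np.array([[np.cos(a),np.sin(a),0],[np.sin(a),-np.cos(a),0],[0,0,-1]])
    print("tool d",np.round(d,1),"rot",np.round(R.from_matrix(s["tool_rot"].T@T).as_rotvec(degrees=True),1),"tcp",np.round(s["tcp_pos"],1),"t",s["clock"])
E
python3 - <<'E'
from h import *
def up(u,k,o): return (np.array(u,float)+.5)/k-.5+o
bt=up([(290,323),(745,428),(714,580),(260,477)],8,[370,237])
bl=[(26,75,38),(26,-75,38),(-26,-75,38),(-26,75,38)]
bs=up([(283,243),(163,525),(30,497)],4.4,[210,285]); bsl=[(26,75,38),(26,-75,38),(-26,-75,38)]
for o in([("top",bl,bt)],[("side",bsl,bs)],[("top",bl,bt),("side",bsl,bs)]): print("block",*fit(o,[400,-300,-13]))
pb,_=fit([("top",bl,bt),("side",bsl,bs)],[400,-300,-13])
ct=up([(25,120),(657,30),(715,395),(70,488)],5,[225,180]);cl=[(80,150,200),(80,-150,200),(-98,-150,200),(-98,150,200)]
cs=[(284,164),(348,162),(381,235),(288,236)]
for o in([("top",cl,ct)],[("side",cl,cs)],[("top",cl,ct),("side",cl,cs)]): print("cab",*fit(o,[600,0,8]))
pc,_=fit([("top",cl,ct)],[600,0,8])
pt=up([(535,307)],5,[225,180])
print("keyhole pred top",proj("top",W(pc,(-45,-75,204))),pt,proj("side",W(pc,(-45,-75,204))),W(pc,[(-45,-75,204),(-134,31,182)]))
print("red head pred",proj("top",W(pb,(0,37,71))),up([(408,415)],8,[370,237]),proj("side",W(pb,(0,37,71))),up([(188,243)],4.4,[210,285]),W(pb,(0,37,71)))
E
```

```text
block [ 458.15251051 -310.52577251  -13.22807488] [ 0.4  0.  -0.3 -0.3 -0.2  0.2  0.2  0.1]
block [ 458.79739658 -306.55960531  -12.79404257] [-0.2  0.4 -0.5 -0.1  0.8 -0.1]
block [ 458.66068286 -308.42006522  -13.00312618] [-0.4 -0.1 -1.2 -0.6 -1.  -0.1 -0.6  0.  -0.2  1.1 -0.9  0.8  0.3  0.7]
cab [606.33658428  35.7883798    8.03451804] [ 1.5  0.1 -1.5  0.4 -1.5 -0.   1.5 -0.3]
cab [579.75360743  46.36468493 128.07705561] [-43.6  33.2   0.7  -1.6  19.4 -44.5  -0.5   0. ]
cab [606.36513434  37.73068242   8.19558249] [  0.6   0.3  -2.4   0.2  -2.2  -0.2   0.8  -0.2  71.3  -2.6  35.1  69.3
 -89.    1.6  -6.5 -71.5]
keyhole pred top [[331.38315436 240.90266375]] [[331.6 241. ]] [[314.77718423 212.88606817]] [[572.26102726 -44.76505845 204.        ]
 [469.31906277  47.75494991 182.        ]]
red head pred [[419.713337   288.85747287]] [[420.5625 288.4375]] [[252.9547527  340.34758421]] [[252.34090909 339.84090909]] [[ 466.98583891 -272.36882701   71.        ]]
```

```bash
python3 - <<'E'
from h import *
cl=[(80,150,200),(80,-150,200),(-98,-150,200),(-98,150,200)]
print(fit([("side",cl,[(348,162),(381,235),(288,236),(284,164)])],[606,37,8]))
toTool([467.5,-273.3,150],77)
E
```

```text
(array([605.14207242,  34.84869753,   6.18573119]), array([ 9.2,  0.4, -0.8, -2. ,  0.4,  0.5, -0.9,  0.3]))
tool d [ 316.8 -160.1   80.8] rot [ -0.1  -0.1 -53.1] tcp [ 242.7 -548.   230.5] t 0.1
```

Careful with the scale: shifts go in shares of 50 mm and turns go in shares of 60 degrees. That gives: 39.6 mm is 0.792, 10.1 mm is 0.202.

Call:
{"api": "crank_tcp", "payload": {"steps": [[[1,0.792,-0.4,0.202,0,0,0],[1,0.792,-0.4,0.202,0,0,0],[1,0.792,-0.4,0.202,0,0,0],[1,0.792,-0.4,0.202,0,0,0],[1,0.792,-0.4,0.202,0,0,0],[1,0.792,-0.4,0.202,0,0,0],[1,0.792,-0.4,0.202,0,0,0],[1,0.792,-0.4,0.202,0,0,0]]]}}

```text
clock: 0.9
tcp_pos: [468.5, -272.4, 149.9]
tool_rot: [[0.914, 0.405, -0.0], [0.405, -0.914, 0.0], [-0.0, -0.0, -1.0]]
wrist_force: [0.1, 0.2, 0.2]
gripper_width: 1.0
gripper_force: 0.0
```

Call:
{"api": "crank_tcp", "payload": {"steps": [[[1,0,0,0,0,0,-0.1267],[1,0,0,0,0,0,-0.1267],[1,0,0,0,0,0,-0.1267],[1,0,0,0,0,0,-0.1267],[1,0,0,0,0,0,-0.1267],[1,0,0,0,0,0,-0.1267],[1,0,0,0,0,0,-0.125],[1,0,0,0,0,0,0]]]}}

```text
clock: 1.7
tcp_pos: [467.5, -273.8, 150.2]
tool_rot: [[0.224, 0.975, -0.001], [0.975, -0.224, 0.001], [0.0, -0.001, -1.0]]
wrist_force: [0.5, 0.3, -0.1]
gripper_width: 0.994
gripper_force: 0.0
```

```bash
python3 -c "
from h import *
import cv2
toTool([467.5,-273.3,52],77)
s=arm.grab_frame('side');t=arm.grab_frame('top')
print(proj('side',[467.5,-273.3,71]),proj('top',[467.5,-273.3,71]))
a=cv2.resize(s[260:410,200:300],(400,600));b=cv2.resize(t[240:330,390:450],(400,600));cv2.imwrite('pics/p1.png',np.hstack([a,b]))"
```

```text
tool d [ 0.5 -0.1 98.2] rot [-0. -0.  0.] tcp [ 467.5 -273.8  150.2] t 1.7
[[253.17560837 340.73084234]] [[420.07035498 288.6553097 ]]
```

View pics/p1.png

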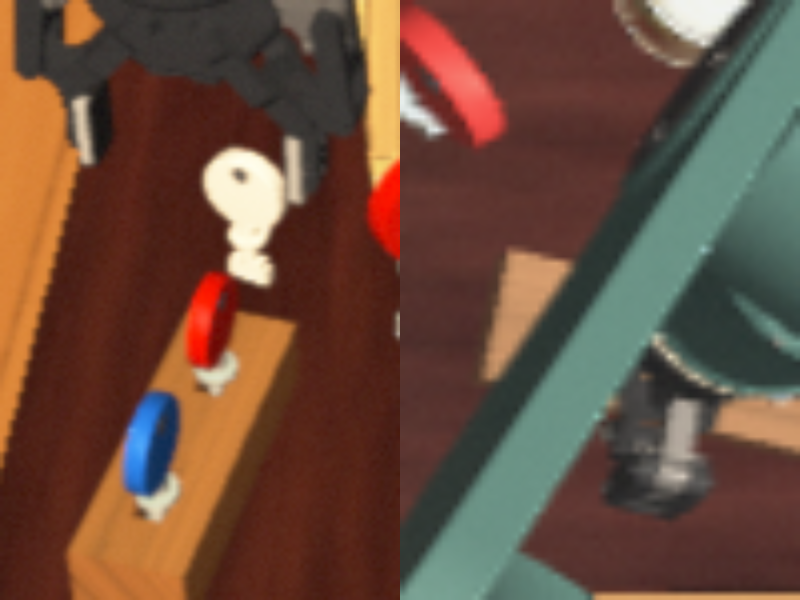

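The open fingers straddle the red key (side crop 213,320) with both pads clear. I'll go down and grip.

To row units: 25 mm is 0.5, 15 mm is 0.3.

Call:
{"api": "crank_tcp", "payload": {"steps": [[[1,0,0,0.5,0,0,0],[1,0.01,0,0.5,0,0,0],[1,0,0,0.5,0,0,0],[1,0,0,0.3,0,0,0],[1,0,0,0.16,0,0,0],[1,0,0,0,0,0,0],[0.3,0,0,0,0,0,0],[0.3,0,0,0,0,0,0]]]}}

```text
clock: 2.6
tcp_pos: [468.6, -274.0, 53.4]
tool_rot: [[0.226, 0.974, 0.001], [0.974, -0.226, -0.001], [-0.001, 0.002, -1.0]]
wrist_force: [0.6, -0.2, -0.0]
gripper_width: 0.687
gripper_force: 0.0
```

Call:
{"api": "crank_tcp", "payload": {"steps": [[[0,0,0,0,0,0,0],[0,0,0,0,0,0,0],[0,0,0,0,0,0,0],[0,0,0,0,0,0,0],[0,0,0,0,0,0,0]]]}}

```text
clock: 3.1
tcp_pos: [468.1, -273.7, 52.9]
tool_rot: [[0.225, 0.974, 0.001], [0.974, -0.225, -0.0], [-0.0, 0.001, -1.0]]
wrist_force: [-0.1, 0.9, 5.3]
gripper_width: 0.113
gripper_force: 58.5
```

To row units: -40 mm is -0.8, -30 mm is -0.6.

Call:
{"api": "crank_tcp", "payload": {"steps": [[[0,0,0,-0.2,0,0,0],[0,0,0,-0.4,0,0,0],[0,0,0,-0.5,0,0,0],[0,0,0,-0.6,0,0,0],[0,0,0,-0.8,0,0,0],[0,0,0,-0.8,0,0,0],[0,0,0,-0.8,0,0,0],[0,0,0,-0.4,0,0,0],[0,0,0,0,0,0,0]]]}}

```text
clock: 4.0
tcp_pos: [469.4, -274.7, 281.4]
tool_rot: [[0.225, 0.974, 0.005], [0.974, -0.225, -0.004], [-0.003, 0.006, -1.0]]
wrist_force: [0.5, -1.6, -1.2]
gripper_width: 0.11
gripper_force: 58.4
```

```bash
python3 - <<'E'
from h import *
pc,_=fit([],[0,0,0]) if 0 else ([606.2,36,8.1],0)
k=W(pc,(-45,-75,0))[0]; print(k)
toTool([k[0],k[1],275],98.1)
E
```

```text
[572.2165278  -44.59232977   0.        ]
tool d [247.4  48.3   6. ] rot [  0.3   0.2 -21.1] tcp [ 469.4 -274.7  281.4] t 4.0
```

To row units: 40 mm is 0.8, 38 mm is 0.76.

Call:
{"api": "crank_tcp", "payload": {"steps": [[[0,0.4,0.08,0,0,0,0],[0,0.76,0.15,0,0,0,0],[0,0.8,0.156,0,0,0,0],[0,0.8,0.156,0,0,0,0],[0,0.8,0.156,0,0,0,0],[0,0.8,0.156,0,0,0,0],[0,0.4,0.08,0,0,0,0],[0,0.188,0.032,0,0,0,0]]]}}

```text
clock: 4.8
tcp_pos: [570.2, -41.2, 275.7]
tool_rot: [[0.223, 0.975, -0.003], [0.975, -0.223, 0.001], [0.0, -0.003, -1.0]]
wrist_force: [-0.3, 0.3, -0.6]
gripper_width: 0.114
gripper_force: 58.4
```

Call:
{"api": "crank_tcp", "payload": {"steps": [[[0,0,0,0.04,0,0,-0.1167],[0,0,0,0.04,0,0,-0.1167],[0,0,0,0.04,0,0,-0.1167],[0,0,0,0,0,0,0],[0,0,0,0,0,0,0],[0,0,0,0,0,0,0]]]}}

```text
clock: 5.4
tcp_pos: [570.4, -43.8, 271.3]
tool_rot: [[-0.136, 0.991, -0.001], [0.991, 0.136, 0.0], [0.0, -0.001, -1.0]]
wrist_force: [0.2, 0.2, -0.2]
gripper_width: 0.113
gripper_force: 58.3
```

```bash
python3 -c "
from h import *
import cv2
toTool([572.2,-44.6,275],98.1)
s=arm.grab_frame('side');t=arm.grab_frame('top')
cv2.imwrite('pics/s2.png',s);cv2.imwrite('pics/t2.png',t)
a=cv2.resize(s[165:240,270:370],(800,600),interpolation=cv2.INTER_CUBIC);cv2.imwrite('pics/p2.png',a)"
```

```text
tool d [-1.   1.7 -3.8] rot [-0.  -0.  -0.3] tcp [570.4 -43.8 271.3] t 5.4
```

View pics/p2.png

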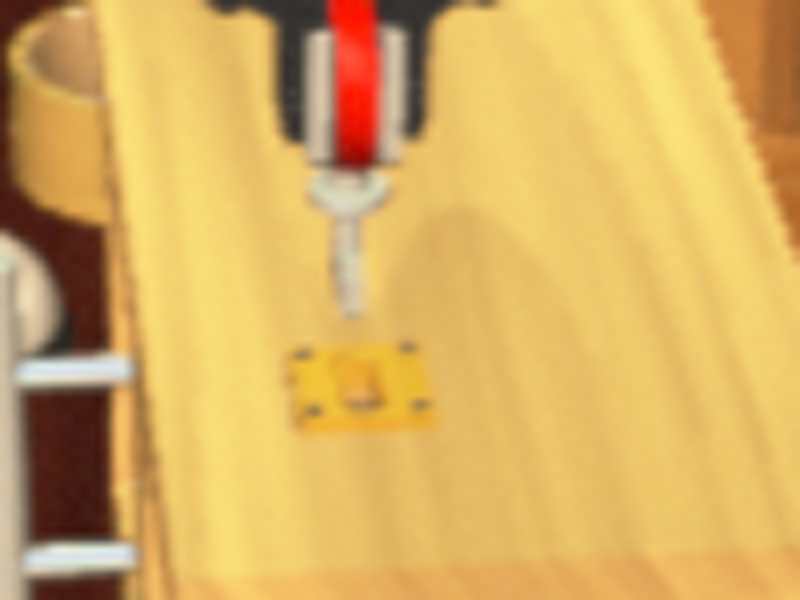

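```bash
python3 - <<'E'
from h import *
def inv(n,uv,z):
    return least_squares(lambda p:(proj(n,[p[0],p[1],z])-uv).ravel(),[570,-45]).x
up=lambda u:(np.array(u,float)+.5)/8-.5+[270,165]
for z in(226,227.4): print("tip near bottom",inv("side",up((350,316)),z)+[-1.3,9.4])
for q in((361.7,379.3),(362,387)): print("slot",inv("side",up(q),204))
print("screws",[inv("side",up(q),204) for q in((304,354),(409,348),(421,404),(313,411))])
ut=lambda u:(np.array(u,float)+.5)/5-.5+[225,180]
print("top screws",[inv("top",ut(q),204) for q in((501,282),(558,272),(567,330),(509,338))], inv("top",ut((535,307)),204))
E
```

```text
tip near bottom [567.80391391 -37.18350646]
tip near bottom [567.85072344 -39.47226296]
slot [572.17163357 -41.30669013]
slot [572.33747193 -44.95655434]
screws [array([557.06792799, -29.82698789]), array([583.97705042, -25.69051909]), array([587.4148327 , -52.28982002]), array([560.29748215, -56.7582501 ])]
top screws [array([584.09572559, -29.25157813]), array([588.75693386, -56.29939385]), array([560.95097826, -60.31677844]), array([557.27134427, -32.88841784])] [572.02536464 -45.27638844]
```

The key hangs straight. Its tip is at crop (350,316) and the plate centre at (362,380), so it needs about +4 mm in x and nearly nothing in y. I'll shift it and lower to probe.

To row units: 8 mm is 0.16, 4 mm is 0.08.

Call:
{"api": "crank_tcp", "payload": {"steps": [[[0,-0.024,0.078,0,0,0,0],[0,0,0,0.16,0,0,0],[0,0,0,0.16,0,0,0],[0,0,0,0.08,0,0,0],[0,0,0,0.04,0,0,0],[0,0,0,0.04,0,0,0],[0,0,0,0.04,0,0,0],[0,0,0,0,0,0,0]]]}}

```text
clock: 6.3
tcp_pos: [574.6, -44.0, 245.4]
tool_rot: [[-0.139, 0.99, -0.0], [0.99, 0.139, 0.0], [0.0, -0.0, -1.0]]
wrist_force: [-0.1, -0.1, -0.4]
gripper_width: 0.109
gripper_force: 58.4
```

To row units: 2 mm is 0.04.

Call:
{"api": "crank_tcp", "payload": {"steps": [[[0,0,0,0.04,0,0,0],[0,0,0,0.04,0,0,0],[0,0,0,0,0,0,0]]]}}

```text
clock: 6.6
tcp_pos: [574.6, -44.0, 241.2]
tool_rot: [[-0.139, 0.99, -0.0], [0.99, 0.139, 0.0], [0.0, -0.0, -1.0]]
wrist_force: [0.4, 0.4, -0.8]
gripper_width: 0.113
gripper_force: 58.4
```

Call:
{"api": "crank_tcp", "payload": {"steps": [[[0,0,0,0.04,0,0,0],[0,0,0,0.04,0,0,0],[0,0,0,0,0,0,0]]]}}

```text
clock: 6.9
tcp_pos: [574.5, -44.0, 237.1]
tool_rot: [[-0.139, 0.99, -0.001], [0.99, 0.139, 0.0], [0.0, -0.001, -1.0]]
wrist_force: [0.8, 0.3, -1.1]
gripper_width: 0.107
gripper_force: 58.4
```

To row units: 3 mm is 0.06.

Call:
{"api": "crank_tcp", "payload": {"steps": [[[0,0,0,0.06,0,0,0],[0,0,0,0.06,0,0,0],[0,0,0,0.06,0,0,0],[0,0,0,0,0,0,0]]]}}

```text
clock: 7.3
tcp_pos: [574.3, -44.0, 227.9]
tool_rot: [[-0.139, 0.99, -0.001], [0.99, 0.139, 0.0], [0.0, -0.001, -1.0]]
wrist_force: [0.4, -0.0, -1.4]
gripper_width: 0.113
gripper_force: 58.4
```

Call:
{"api": "crank_tcp", "payload": {"steps": [[[0,0,0,0.06,0,0,0],[0,0,0,0.06,0,0,0],[0,0,0,0.04,0,0,0],[0,0,0,0,0,0,0]]]}}

```text
clock: 7.7
tcp_pos: [574.5, -44.0, 220.1]
tool_rot: [[-0.139, 0.99, -0.001], [0.99, 0.139, 0.0], [0.0, -0.001, -1.0]]
wrist_force: [0.3, -0.3, -0.6]
gripper_width: 0.111
gripper_force: 58.4
```

To row units: 1 mm is 0.02, 0.5 mm is 0.01.

Call:
{"api": "crank_tcp", "payload": {"steps": [[[0,0,0,0.02,0,0,0],[0,0,0,0.02,0,0,0],[0,0,0,0.01,0,0,0],[0,0,0,0,0,0,0]]]}}

```text
clock: 8.1
tcp_pos: [574.8, -44.1, 218.9]
tool_rot: [[-0.139, 0.99, 0.001], [0.99, 0.139, -0.0], [-0.0, 0.001, -1.0]]
wrist_force: [-2.2, 0.4, 4.8]
gripper_width: 0.112
gripper_force: 59.4
```

Call:
{"api": "crank_tcp", "payload": {"steps": [[[0,0,0,0.014,0,0,0],[0,0,0,0.01,0,0,0],[0,0,0,0,0,0,0]]]}}

```text
clock: 8.4
tcp_pos: [574.9, -44.1, 218.9]
tool_rot: [[-0.139, 0.99, 0.001], [0.99, 0.139, -0.0], [-0.0, 0.001, -1.0]]
wrist_force: [-3.9, -0.3, 12.5]
gripper_width: 0.111
gripper_force: 60.6
```

The collar is seated: TCP z stopped at 218.9, which is exactly the expected height, and the force rose. I'll ease the side load, dwell, then turn clockwise.

To row units: -0.8 mm is -0.016, -0.4 mm is -0.008.

Call:
{"api": "crank_tcp", "payload": {"steps": [[[0,0,-0.016,-0.008,0,0,0],[0,0,0,0,0,0,0],[0,0,0,0,0,0,0],[0,0,0,0,0,0,0]]]}}

```text
clock: 8.8
tcp_pos: [574.8, -44.1, 218.9]
tool_rot: [[-0.139, 0.99, 0.003], [0.99, 0.139, -0.0], [-0.0, 0.003, -1.0]]
wrist_force: [-1.4, 1.4, 8.8]
gripper_width: 0.105
gripper_force: 59.8
```

Call:
{"api": "crank_tcp", "payload": {"steps": [[[0,0,0,0,0,0,0.1],[0,0,0,0,0,0,0.1],[0,0,0,0,0,0,0.1],[0,0,0,0,0,0,0.1],[0,0,0,0,0,0,0.1],[0,0,0,0,0,0,0]]]}}

```text
clock: 9.4
tcp_pos: [573.9, -43.9, 218.9]
tool_rot: [[0.377, 0.926, 0.001], [0.926, -0.377, 0.0], [0.001, 0.001, -1.0]]
wrist_force: [-4.6, 1.7, 11.0]
gripper_width: 0.111
gripper_force: 60.2
```

To row units: 6 degrees / 60 = 0.1.

Call:
{"api": "crank_tcp", "payload": {"steps": [[[0,0,0,0,0,0,0.1],[0,0,0,0,0,0,0.1],[0,0,0,0,0,0,0.1],[0,0,0,0,0,0,0.1],[0,0,0,0,0,0,0.1],[0,0,0,0,0,0,0]]]}}

```text
clock: 10.0
tcp_pos: [573.4, -43.5, 218.9]
tool_rot: [[0.79, 0.613, -0.0], [0.613, -0.79, 0.001], [0.0, -0.001, -1.0]]
wrist_force: [-5.1, 2.9, 11.0]
gripper_width: 0.105
gripper_force: 60.3
```

Call:
{"api": "crank_tcp", "payload": {"steps": [[[0,0,0,0,0,0,0.1],[0,0,0,0,0,0,0.1],[0,0,0,0,0,0,0.1],[0,0,0,0,0,0,0.1],[0,0,0,0,0,0,0.1],[0,0,0,0,0,0,0.05],[0,0,0,0,0,0,0],[0,0,0,0,0,0,0]]]}}

```text
clock: 10.8
tcp_pos: [573.1, -43.0, 218.9]
tool_rot: [[0.996, 0.087, -0.001], [0.087, -0.996, 0.002], [-0.0, -0.002, -1.0]]
wrist_force: [-6.3, 4.3, 13.2]
gripper_width: 0.108
gripper_force: 60.4
```

```bash
python3 -c "
from h import *
s=arm.get_state();print(s['torque'],s['wrist_force'],s['joints'])"
```

```text
[0.72085977 1.07150051 0.12321822] [-6.32357061  4.30806589 13.24716989] [-11.23796102  19.17307452  90.57662293   0.09847392  70.30614235
  73.73544671]
```

To row units: -1 mm is -0.02, -0.7 mm is -0.014, 3 degrees / 60 = 0.05.

Call:
{"api": "crank_tcp", "payload": {"steps": [[[0,0,0,0,0,0,0.05],[0,-0.02,-0.014,-0.012,0,0,0],[0,0,0,0,0,0,0],[0,0,0,0,0,0,0],[0.2,0,0,0,0,0,0],[0.3,0,0,0,0,0,0],[0.4,0,0,0,0,0,0],[0.4,0,0,0,0,0,0]]]}}

```text
clock: 11.6
tcp_pos: [573.0, -43.6, 217.6]
tool_rot: [[0.999, 0.034, -0.0], [0.034, -0.999, 0.0], [-0.0, -0.0, -1.0]]
wrist_force: [0.1, 0.4, -0.4]
gripper_width: 0.397
gripper_force: 0.0
```

Call:
{"api": "crank_tcp", "payload": {"steps": [[[0.4,0,0,-0.16,0,0,0],[0.4,0,0,-0.44,0,0,0],[0.4,0,0,-0.5,0,0,0],[0.4,0,0,-0.5,0,0,0],[0.4,0,0,-0.2,0,0,0],[0.4,0,0,0,0,0,0]]]}}

```text
clock: 12.2
tcp_pos: [574.0, -43.8, 309.6]
tool_rot: [[0.999, 0.035, 0.004], [0.035, -0.999, -0.001], [0.004, 0.001, -1.0]]
wrist_force: [0.0, 0.3, -0.1]
gripper_width: 0.4
gripper_force: 0.0
```

```bash
python3 - <<'E'
from h import *
import cv2
hd=W([606.2,36,8.1],[(-134,31,182)])[0];print(hd)
toTool([hd[0],hd[1],245],8)
s=arm.grab_frame('side');t=arm.grab_frame('top')
a=cv2.resize(s[150:250,240:390],(800,533),interpolation=cv2.INTER_CUBIC);cv2.imwrite('pics/p3.png',a)
E
```

```text
[469.16889168  47.80996831 182.        ]
tool d [-101.8  -95.2   64.2] rot [ 0.1 -0.2 -6. ] tcp [574.  -43.8 309.6] t 12.2
```

View pics/p3.png

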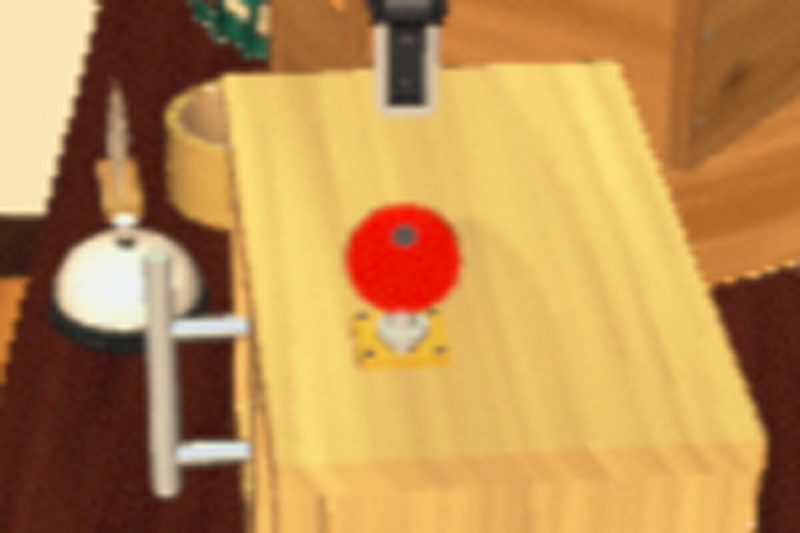

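The key is seated and turned: its red disc at crop (403,258) faces the side camera, with the collar on the plate. The handle's top end is at crop (157,258). Next I'll move above the bar.

To row units: 34 mm is 0.68, -20.4 mm is -0.408, -8 degrees / 60 = -0.1333.

Call:
{"api": "crank_tcp", "payload": {"steps": [[[0.6,-0.408,-0.38,0,0,0,0],[0.6,-0.408,-0.38,0,0,0,0],[0.6,-0.408,-0.38,0,0,0,0],[0.6,-0.408,-0.38,0,0,0,0],[0.6,-0.408,-0.38,0,0,0,0],[0.6,0,0,0.6,0,0,-0.1333],[0.6,0,0,0.68,0,0,-0.1333],[0.6,0,0,0,0,0,0],[0.6,0,0,0,0,0,0]]]}}

```text
clock: 13.2
tcp_pos: [466.7, 47.9, 243.0]
tool_rot: [[0.952, 0.305, -0.003], [0.305, -0.952, 0.0], [-0.003, -0.001, -1.0]]
wrist_force: [0.0, 0.1, -0.7]
gripper_width: 0.598
gripper_force: 0.0
```

```bash
python3 - <<'E'
from h import *
print(proj("side",[469.2,47.8,182]),proj("top",[469.2,47.8,182]))
toTool([469.5,48,154],18)
E
```

```text
[[268.83810503 197.65909675]] [[292.64680981 285.3424749 ]]
tool d [ 3.   0.9 89. ] rot [-0.1  0.2 -0.2] tcp [466.7  47.9 243. ] t 13.2
```

To row units: 20 mm is 0.4, 15 mm is 0.3.

Call:
{"api": "crank_tcp", "payload": {"steps": [[[0.6,0.06,0.01,0.4,0,0,0],[0.6,0,0,0.4,0,0,0],[0.6,0,0,0.4,0,0,0],[0.6,0,0,0.3,0,0,0],[0.6,0,0,0.2,0,0,0],[0.6,0,0,0.08,0,0,0],[0.6,0,0,0,0,0,0]]]}}

```text
clock: 13.9
tcp_pos: [471.2, 48.3, 155.2]
tool_rot: [[0.952, 0.308, 0.0], [0.308, -0.952, 0.0], [0.0, 0.0, -1.0]]
wrist_force: [-0.3, -0.5, 0.3]
gripper_width: 0.599
gripper_force: 0.0
```

Call:
{"api": "crank_tcp", "payload": {"steps": [[[0.1,0,0,0,0,0,0],[0,0,0,0,0,0,0],[0,0,0,0,0,0,0],[0,0,0,0,0,0,0],[0,0,0,0,0,0,0],[0,0,0,0,0,0,0]]]}}

```text
clock: 14.5
tcp_pos: [470.8, 49.7, 155.6]
tool_rot: [[0.951, 0.308, 0.001], [0.308, -0.951, 0.002], [0.001, -0.002, -1.0]]
wrist_force: [-1.3, 5.4, 5.8]
gripper_width: 0.116
gripper_force: 58.5
```

```bash
python3 - <<'E'
from h import *
C=[606.2,36,8.1]
prev=None;psi=18
s=arm.get_state();p0=s["tcp_pos"];q0=None
for th in np.arange(0,1.26,.1):
    a=-th;c,si=np.cos(a),np.sin(a)
    L=(-82+c*-52-si*-108,139+si*-52+c*-108,0)
    w=W(C,L)[0][:2]
    if prev is not None:
        d=w-prev;a=np.radians(psi);T=np.array([[np.cos(a),np.sin(a)],[np.sin(a),-np.cos(a)]])
        print(round(th,1),np.round(w,0),"dtool",np.round(T.T@d,1),psi); psi-=5
    prev=w
print(np.round(p0,1),np.round(s["joints"],0))
E
```

```text
0.1 [458.  52.] dtool [-9.4 -7.5] 18
0.2 [447.  57.] dtool [-9.3 -7.6] 13
0.3 [437.  64.] dtool [-9.2 -7.7] 8
0.4 [428.  71.] dtool [-9.1 -7.8] 3
0.5 [419.  79.] dtool [-9.  -7.9] -2
0.6 [411.  88.] dtool [-8.9 -8. ] -7
0.7 [404.  98.] dtool [-8.8 -8.1] -12
0.8 [398. 108.] dtool [-8.7 -8.3] -17
0.9 [393. 119.] dtool [-8.6 -8.4] -22
1.0 [390. 131.] dtool [-8.5 -8.5] -27
1.1 [387. 143.] dtool [-8.4 -8.6] -32
1.2 [386. 154.] dtool [-8.2 -8.7] -37
[470.8  49.7 155.6] [ -2.  15. 107.   0.  58.  70.]
```

The bar is gripped. I'll pull along the computed arc, starting with a short test.

To row units: -4.7 mm is -0.094, -3.8 mm is -0.076, 2.5 degrees / 60 = 0.0417.

Call:
{"api": "crank_tcp", "payload": {"steps": [[[0,-0.094,-0.076,0,0,0,0.0417],[0,-0.094,-0.076,0,0,0,0.0417],[0,-0.094,-0.076,0,0,0,0.0417],[0,-0.092,-0.076,0,0,0,0.0417],[0,0,0,0,0,0,0]]]}}

```text
clock: 15.0
tcp_pos: [449.6, 59.0, 155.7]
tool_rot: [[0.99, 0.138, 0.002], [0.138, -0.99, 0.001], [0.003, -0.0, -1.0]]
wrist_force: [2.0, 0.9, 2.5]
gripper_width: 0.117
gripper_force: 59.2
```

To row units: -4.6 mm is -0.092, -4.5 mm is -0.09, 2.5 degrees / 60 = 0.0417.

Call:
{"api": "crank_tcp", "payload": {"steps": [[[0,-0.092,-0.078,0,0,0,0.0417],[0,-0.092,-0.078,0,0,0,0.0417],[0,-0.092,-0.078,0,0,0,0.0417],[0,-0.09,-0.078,0,0,0,0.0417],[0,-0.09,-0.08,0,0,0,0.0417],[0,-0.09,-0.08,0,0,0,0.0417],[0,-0.088,-0.08,0,0,0,0.0417],[0,-0.088,-0.08,0,0,0,0.0417],[0,0,0,0,0,0,0]]]}}

```text
clock: 15.9
tcp_pos: [413.6, 89.6, 155.6]
tool_rot: [[0.978, -0.208, 0.001], [-0.208, -0.978, -0.002], [0.001, 0.001, -1.0]]
wrist_force: [-2.3, -5.1, 8.1]
gripper_width: 0.113
gripper_force: 59.8
```

```bash
python3 -c "
from h import *
C=[607.5,37,8.1]
w=W(C,(-82,139,0))[0];p=arm.get_state()['tcp_pos'];d=p-w;print(np.hypot(*d[:2]),'theta',np.degrees(np.arctan2(-108,-52)-np.radians(0))-np.degrees(np.arctan2(d[1],d[0]))+8.1)"
```

```text
118.59970955365795 theta 34.146367190952155
```

To row units: -4.4 mm is -0.088, -4.3 mm is -0.086, 2.5 degrees / 60 = 0.0417.

Call:
{"api": "crank_tcp", "payload": {"steps": [[[0,-0.088,-0.082,0,0,0,0.0417],[0,-0.088,-0.082,0,0,0,0.0417],[0,-0.086,-0.082,0,0,0,0.0417],[0,-0.086,-0.082,0,0,0,0.0417],[0,-0.086,-0.084,0,0,0,0.0417],[0,-0.086,-0.084,0,0,0,0.0417],[0,0,0,0,0,0,0]]]}}

```text
clock: 16.6
tcp_pos: [394.7, 122.0, 155.5]
tool_rot: [[0.891, -0.453, -0.003], [-0.453, -0.891, -0.0], [-0.003, 0.002, -1.0]]
wrist_force: [-6.6, -1.0, 14.1]
gripper_width: 0.113
gripper_force: 60.8
```

Call:
{"api": "crank_tcp", "payload": {"steps": [[[0,-0.086,-0.084,0,0,0,0.0417],[0,-0.084,-0.084,0,0,0,0.0417],[0,-0.084,-0.086,0,0,0,0.0417],[0,-0.084,-0.086,0,0,0,0.0417],[0,-0.084,-0.086,0,0,0,0.0417],[0,-0.084,-0.086,0,0,0,0.0417],[0,0,0,0,0,0,0]]]}}

```text
clock: 17.3
tcp_pos: [387.3, 157.3, 155.5]
tool_rot: [[0.743, -0.669, -0.004], [-0.669, -0.743, -0.0], [-0.003, 0.003, -1.0]]
wrist_force: [-8.8, -1.4, 16.0]
gripper_width: 0.118
gripper_force: 61.0
```

```bash
python3 -c "
from h import *
C=[607.5,37,8.1]
w=W(C,(-82,139,0))[0];p=arm.get_state()['tcp_pos'];d=p-w;print(np.hypot(*d[:2]),'theta',(np.degrees(np.arctan2(-108,-52))-np.degrees(np.arctan2(d[1],d[0]))+8.1)%360, arm.get_state()['joints'])"
```

```text
119.57441397536968 theta 69.60998411813149 [1.25792658e+01 1.12683057e+01 1.13145631e+02 4.36654135e-02
 5.58100792e+01 1.44553975e+02]
```

The door is at about 1.2 rad. I'll release, lift clear and look.

To row units: -0.6 mm is -0.012.

Call:
{"api": "crank_tcp", "payload": {"steps": [[[0,0,0,-0.012,0,0,0],[0.15,0,0,0,0,0,0],[0.3,0,0,0,0,0,0],[0.35,0,0,0,0,0,0],[0.35,0,0,0,0,0,0],[0.35,0,0,0,0,0,0]]]}}

```text
clock: 17.9
tcp_pos: [389.8, 157.1, 155.5]
tool_rot: [[0.743, -0.669, 0.0], [-0.669, -0.743, 0.0], [0.0, -0.0, -1.0]]
wrist_force: [0.6, 0.2, 0.3]
gripper_width: 0.352
gripper_force: 0.0
```

Call:
{"api": "crank_tcp", "payload": {"steps": [[[0.35,0,0,-0.2,0,0,0],[0.35,0,0,-0.4,0,0,0],[0.35,0,0,-0.6,0,0,0],[0.35,0,0,-0.8,0,0,0],[0.35,0,0,-0.6,0,0,0],[0.35,0,0,0,0,0,0]]]}}

```text
clock: 18.5
tcp_pos: [392.4, 157.8, 290.3]
tool_rot: [[0.743, -0.669, 0.009], [-0.669, -0.743, 0.002], [0.005, -0.008, -1.0]]
wrist_force: [0.6, -0.6, -0.2]
gripper_width: 0.354
gripper_force: 0.0
```

```bash
python3 - <<'E'
from h import *
import cv2
s=arm.grab_frame('side');t=arm.grab_frame('top')
a=cv2.resize(s[130:280,200:400],(800,600),interpolation=cv2.INTER_CUBIC);cv2.imwrite('pics/p4.png',a)
cv2.imwrite('pics/p5.png',t)
E
```

View pics/p4.png

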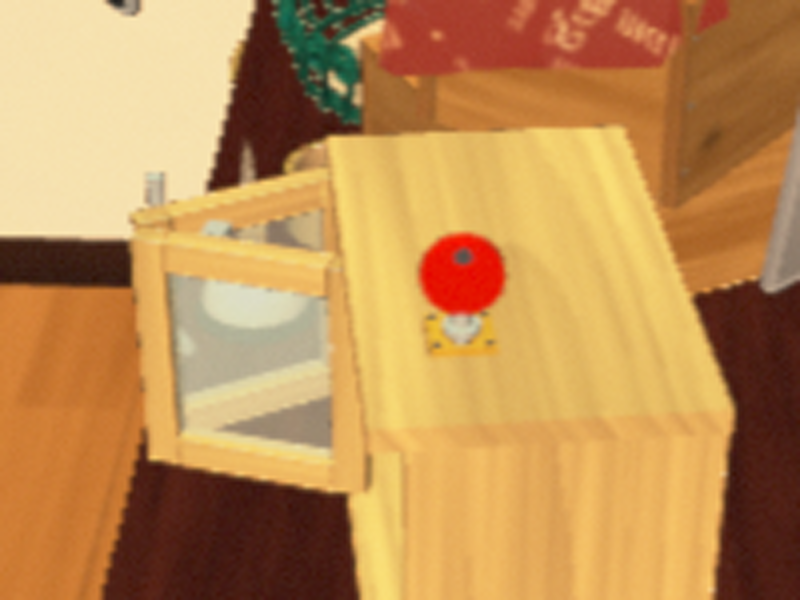

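The picture shows both panels folded out (fold edge at crop 140,230), the red key still seated and turned at (462,290), and the gripper clear. I'll hand in.

Call:
{"api": "crank_tcp", "payload": {"steps": [[[0.35,0,0,0,0,0,0],[0.35,0,0,0,0,0,0],[0.35,0,0,0,0,0,0]]]}}

```text
clock: 18.9
tcp_pos: [388.8, 156.9, 284.5]
tool_rot: [[0.743, -0.669, -0.002], [-0.669, -0.743, -0.0], [-0.001, 0.002, -1.0]]
wrist_force: [0.1, -0.1, 0.5]
gripper_width: 0.348
gripper_force: 0.0
```

```bash
python3 -c "
from bench import arm
print(arm.close_job())"
```

```text
the job is handed in; nothing more can be done
None
```

I handed the job in at 18.9 s; no verdict came back, but the last picture shows the red key seated and turned in the lock and both door panels folded open, the left at about 1.2 rad by the arm's position.

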